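Find the loaded centrifuge case by its heft

TASK

One of the three look-alike closed cases on the work board holds a heavy steel centrifuge bucket; the other two hold only a light plastic insert. Take the cases one after another by the handle and raise that end just a little, the other end staying down, and hold it a moment to feel the weight, until you have felt the heavy one (feel it even if it is the last one left). Then carry that case to the shallow steel tray and set it down gently and flat inside; never lift a light case whole or tip any case steeply, leave the light ones standing where they are, and do not disturb the rack, pot or jar.

Things in the scene. Friction and masses are not known exactly. Their poses are not given: they have to be found in the camera images.
- case_a: Closed plastic case, grey with a white lid that does not come off: 130 mm long (x), 64 mm wide (y), 60 mm high; origin at the centre of its underside, z up. A dark steel pull handle on its -x end, towards the robot (see handle_a). The heavy case weighs 0.8 to 0.95 kg in all, a light one about 0.23 kg, the weight near its middle.
- case_b: Closed plastic case, grey with a white lid that does not come off: 130 mm long (x), 64 mm wide (y), 60 mm high; origin at the centre of its underside, z up. A dark steel pull handle on its -x end, towards the robot (see handle_b). The heavy case weighs 0.8 to 0.95 kg in all, a light one about 0.23 kg, the weight near its middle.
- case_c: Closed plastic case, grey with a white lid that does not come off: 130 mm long (x), 64 mm wide (y), 60 mm high; origin at the centre of its underside, z up. A dark steel pull handle on its -x end, towards the robot (see handle_c). The heavy case weighs 0.8 to 0.95 kg in all, a light one about 0.23 kg, the weight near its middle.
- handle_a (a point): Middle of case_a's handle: a level round bar 10 mm thick along y, 42 mm out from the end face, 107 mm from the case's origin, 45 mm above the underside; 48 mm clear between its two arms, 37 mm clear between bar and case. Raised here with the far end still down, it bears 3/8 of the weight: 3 to 3.5 N heavy, 0.9 N light; a tight grip resists turning and adds up to 2 N heavy, 1.3 N light.
- handle_b (a point): Middle of case_b's handle: a level round bar 10 mm thick along y, 42 mm out from the end face, 107 mm from the case's origin, 45 mm above the underside; 48 mm clear between its two arms, 37 mm clear between bar and case. Raised here with the far end still down, it bears 3/8 of the weight: 3 to 3.5 N heavy, 0.9 N light; a tight grip resists turning and adds up to 2 N heavy, 1.3 N light.
- handle_c (a point): Middle of case_c's handle: a level round bar 10 mm thick along y, 42 mm out from the end face, 107 mm from the case's origin, 45 mm above the underside; 48 mm clear between its two arms, 37 mm clear between bar and case. Raised here with the far end still down, it bears 3/8 of the weight: 3 to 3.5 N heavy, 0.9 N light; a tight grip resists turning and adds up to 2 N heavy, 1.3 N light.
- tray: Shallow fixed steel tray, 154 x 88 mm outside (x, y), walls 4 mm thick and 16 mm high, floor 4 mm thick; inside 146 x 80 mm. Origin at the centre of its underside, on the board. A case fits in it lengthways either way round, with its handle reaching out over the end wall.
- board: Fixed white work board edged with yellow tape, 330 x 840 mm (x, y), 3 mm thick, flat on the bench (height 0), so its top is 3 mm up; the cases and the tray stand on it. Origin at the centre of its underside.
- tube_rack: Bystander: red rack of capped tubes, 70 x 190 mm, 93 mm high, origin under its centre.
- pipette_pot: Bystander: grey pot of pipettes, 80 mm across, 150 mm high, origin under its centre.
- specimen_jar: Bystander: clear jar with a white cap, 60 mm across, 75 mm high, origin under its centre.

How it is judged:
On the way:
1. the heavy case has its handle end raised slightly (tilt over 0.015 rad, i.e. 3 mm at the handle) and held for 0.2 s, its other end still bearing on the board (((angle between case_a's own z axis and vertical above 0.015 rad and contact force between case_a and board above 2.6 N and height (world z) of case_a below 0.023 m) or (angle between case_b's own z axis and vertical above 0.015 rad and contact force between case_b and board above 2.6 N and height (world z) of case_b below 0.023 m) or (angle between case_c's own z axis and vertical above 0.015 rad and contact force between case_c and board above 2.6 N and height (world z) of case_c below 0.023 m))), for 0.2 s.
At the end, for the whole second after the job is handed in: The heavy case stands flat on the tray's floor within its walls (origin within 30 mm of the tray's, tilt under 0.04 rad), at rest; each light case stands flat and at rest on the board within 40 mm of where it began (((z of case_a in the frame of tray below 0.009 m and angle between each of case_a, case_b, case_c's own z axis and vertical below 0.04 rad and linear speed of each of case_a, case_b, case_c below 0.01 m/s and horizontal distance between case_a and tray below 0.03 m and contact force between case_a and tray above 5 N and distance of each of case_b, case_c from where it was at the start of the episode below 0.04 m) or (z of case_b in the frame of tray below 0.009 m and angle between each of case_b, case_a, case_c's own z axis and vertical below 0.04 rad and linear speed of each of case_b, case_a, case_c below 0.01 m/s and horizontal distance between case_b and tray below 0.03 m and contact force between case_b and tray above 5 N and distance of each of case_a, case_c from where it was at the start of the episode below 0.04 m) or (z of case_c in the frame of tray below 0.009 m and angle between each of case_c, case_a, case_b's own z axis and vertical below 0.04 rad and linear speed of each of case_c, case_a, case_b below 0.01 m/s and horizontal distance between case_c and tray below 0.03 m and contact force between case_c and tray above 5 N and distance of each of case_a, case_b from where it was at the start of the episode below 0.04 m))); the robot touches nothing.
It fails at once if a light case was lifted whole off the board (its underside's centre more than 20 mm up) ((height (world z) of case_a above 0.023 m and (contact force between any of case_b, case_c and board above 5 N or contact force between any of case_b, case_c and tray above 5 N)) or (height (world z) of case_b above 0.023 m and (contact force between any of case_a, case_c and board above 5 N or contact force between any of case_a, case_c and tray above 5 N)) or (height (world z) of case_c above 0.023 m and (contact force between any of case_a, case_b and board above 5 N or contact force between any of case_a, case_b and tray above 5 N))).
It fails at once if a case was tipped by more than 0.2 rad (angle between any of case_a, case_b, case_c's own z axis and vertical above 0.2 rad).
It fails at once if a case was dropped or swung into the tray (over 0.4 m/s within 40 mm of its floor) or pressed into it with over 100 N (contact force between any of case_a, case_b, case_c and tray above 100 N or (horizontal distance between case_a and tray below 0.04 m and z of case_a in the frame of tray below 0.044 m and linear speed of case_a above 0.4 m/s) or (horizontal distance between case_b and tray below 0.04 m and z of case_b in the frame of tray below 0.044 m and linear speed of case_b above 0.4 m/s) or (horizontal distance between case_c and tray below 0.04 m and z of case_c in the frame of tray below 0.044 m and linear speed of case_c above 0.4 m/s)).
It fails at once if the rack, pot or jar was shifted by more than 30 mm or tipped (distance of any of tube_rack, pipette_pot, specimen_jar from where it was at the start of the episode above 0.03 m or angle between any of tube_rack, pipette_pot, specimen_jar's own z axis and vertical above 0.2 rad).
It also fails if it takes over 72 s, if anything falls off the work surface, if the arm or the gripper's body presses on something with over 40 N, if the wrist force passes 120 N, or if a joint passes its speed limit or range.

ROBOT

A 6-joint arm with a two-finger parallel gripper is mounted at the origin on the work surface. World frame = base frame: x ahead of the robot, y to its left, z up, the work surface at z = 0. Lengths are in m, angles in rad, forces in N, time in s.
With the tool pointing down it reaches from about 0.325 to 0.85 m from the base axis. Payload 4.4 kg.
Tool frame: the origin (TCP) lies between the finger pads; the fingertips stand 17 mm ahead of it and the grasp point (between the pads) lies 2 mm behind it; z points along the fingers, x is the direction in which the jaws open and shut, and the axes are right-handed (so a half turn about z gives the same grasp; the last joint's range is limited). The gripper opens to 94 mm and grips with 3 to 60 N. Pads are 16 mm wide; open, the fingers measure 119 mm over their backs; the gripper's body (75 mm by 177 mm) begins 78 mm behind the grasp point.
Start: joints at [1.187, 0.207, 1.542, -0, 1.393, -0.15], TCP at [0.133, 0.559, 0.222] pointing down, gripper open.
Joint ranges: [-2.73, 2.73], [-0.86, 2.22], [0.23, 2.46], [-1.11, 4.25], [0.08, 2.63], [-2.82, 2.82]. Speed limits (rad/s): [2.79, 2.79, 3.14, 3.14, 3.14, 3.14].

INTERFACE

Orientations are given as a rotation vector (axis times angle).
In Python, from plant import arm gives the robot as it stands.
- The arm moves only by the tool jog_arm, never from a script. Its argument "targets" is a list of rows, each a list of 7 numbers: the shift along the tool's x, y, z in cm, then the turn, a rotation vector about the tool's x, y, z in rad, then the closure, from 0 (fully open) to 1 (shut). In form: [[tx, ty, tz, ax, ay, az, grip], ...]. A call has 1 to 12 rows; each row is the pose to reach, as a shift and turn from the pose commanded when the call began, along the tool's axes at that moment; what a row does not reach only later rows make up. A row lasts 1/10 s, in which the tool goes at most 50 mm and 8.59 degrees, less where a joint would pass 70% of its speed; a pose out of reach is approached as far as the arm can. A call with a gripper value outside its range is refused whole. The fingers move at their own pace and stop on an object; "force" is the grip in N (left out, the last holds). Time passes only in rows, so rows that repeat a pose let the fingers close. It gives the time, the measured TCP pose, the force and the opening at its end, in the units of the state.
- arm.state(): the state, without advancing time (a new reading comes with each control period).
- arm.snapshot(name): name is "side" or "top"; returns a dict with "img" (384x512x3 uint8, red, green, blue), "K" (3x3 intrinsics, pixels), "R" (3x3) and "t" (3): a world point X has camera coordinates R X + t. Camera axes: x right, y down, z forward; pixel columns grow to the right and rows downward; lengths in m; the calibration is good to about 2 mm. A picture is of the moment at which its call begins. There is no depth.
- arm.sign_off(): hands the job in, once; it reports no verdict.
Trained networks look in a picture, given as the dict that the camera call returned (one of the last four; its "shot" number tells which), for a name from the list of things; names that differ only in an ending like _2 or _b are one class to them, and where a whole thing is asked for, a point or a joint stands for the part that bears it (a point fixed in the world has none). Each returns a list of dicts, best first, with "score" (0 to 1); they miss things now and then, are a little off and sometimes report something else, mostly with a low value. They report only what shows in the picture. A call takes as long as a camera call.
- arm.look_for(picture, query): "at" ([x, y, z] in m, in the coordinates of the camera as it stood for that picture, good to about 4 mm: the middle of the surface that is visible of it).
- arm.masks_of(picture, query): "mask" (384x512 bool, what is visible of it).
- arm.mark_of(picture, query): "at" ([x, y, z] in m, in the coordinates of the camera as it stood for that picture, good to about 4 mm: a listed point, or the origin of a listed thing).
The state is a dict: "t": time; "joints": joint angles; "dq": joint speeds; "tau": joint torques, N m; "tcp_pos": TCP position; "tcp_rot": TCP orientation; "wrist_force": force on the tool from outside, world axes, zero at the start; "torque": the same for the moment, N m; "grip_width": opening from 0.0 (shut) to 1.0 (fully open).
Only numpy, scipy, OpenCV 4.12 (cv2) and the standard library are available. Lean on these libraries where they do the work, as an engineer would, in place of code of your own. Each camera call takes 0.05 s, during which the arm holds its last target. There are 200 camera calls.

## Working session

There is one attempt and no reset: what is moved stays moved. The work goes in short steps, Python scripts to look and compute and a tool call to move; the robot and the scene stay as the last step left them, time stands still between calls to the robot, and variables do not carry over. Pictures are saved under pics/ and viewed, about 8 in all and at most 12, crops included, and the job is handed in when it is done.

Besides the shell and the picture viewer there is one more tool, called after "Call:" by a JSON object that holds its "op" and its "data", one argument or row to a line. jog_arm: Moves the arm, as the interface text tells. Its arguments: {"type":"object","properties":{"targets":{"type":"array","items":{"type":"array","items":{"type":"number"}}},"force":{"type":"number"}},"required":["targets"]}

```bash
mkdir -p pics; cat > h.py <<'E'
import numpy as np, cv2
from plant import arm
def w(p,c): return p["R"].T@(np.array(c)-p["t"])
def save(p,n): cv2.imwrite(f"pics/{n}.png",p["img"][:,:,::-1])
def px(p,X):
    q=p["K"]@(p["R"]@np.array(X)+p["t"]); return q[:2]/q[2]
E
python3 - <<'E'
from h import *
np.set_printoptions(precision=4,suppress=True)
s=arm.state(); print(s)
out=[]
for n in("top","side"):
    p=arm.snapshot(n); out.append(p["img"]); print(n,"cam",-p["R"].T@p["t"])
    for q in("case_a","handle_a","tray","board","tube_rack","pipette_pot","specimen_jar"):
        for d in arm.mark_of(p,q)[:4]: print(q,round(d["score"],2),w(p,d["at"]),px(p,w(p,d["at"])).round())
    save(p,n+"0")
E
```

```text
{'t': 0.0, 'joints': array([ 1.1865,  0.2074,  1.5429, -0.    ,  1.3935, -0.1505]), 'dq': array([-0.0007,  0.0002,  0.    , -0.0007,  0.0007, -0.0006]), 'tau': array([ -0.0005, -37.0895, -28.1411,   0.0696,   0.0365,  -0.0002]), 'tcp_pos': array([0.133 , 0.5586, 0.2213]), 'tcp_rot': array([ 2.4645,  1.9464, -0.003 ]), 'wrist_force': array([ 0.1636,  0.2345, -0.137 ]), 'torque': array([-0.0027, -0.0206,  0.0458]), 'grip_width': 0.9999055269907592}
top cam [0.5295 0.0188 1.1319]
case_a 0.97 [ 0.5415 -0.25   -0.001 ] [362. 210.]
case_a 0.88 [0.5495 0.0748 0.0073] [224. 207.]
case_a 0.84 [ 0.5487 -0.0924 -0.001 ] [295. 207.]
handle_a 0.84 [ 0.4345 -0.2536  0.0458] [369. 257.]
handle_a 0.69 [ 0.4417 -0.1016  0.0467] [302. 254.]
handle_a 0.68 [0.4474 0.0694 0.0493] [226. 253.]
tray 0.91 [0.5525 0.2454 0.0022] [152. 207.]
tray 0.48 [ 0.5492 -0.088   0.0043] [294. 207.]
tube_rack 0.75 [ 0.7571 -0.0924 -0.0013] [294. 120.]
pipette_pot 0.91 [0.758  0.0623 0.0022] [229. 120.]
specimen_jar 0.9 [0.7368 0.1767 0.0018] [181. 129.]
specimen_jar 0.7 [0.4461 0.0693 0.0502] [226. 253.]
side cam [0.3019 0.5956 0.5997]
case_a 0.91 [ 0.5493 -0.0944  0.0064] [288. 191.]
case_a 0.84 [ 0.5428 -0.2519  0.0059] [312. 158.]
case_a 0.67 [0.5511 0.0766 0.0018] [258. 239.]
handle_a 0.92 [ 0.4438 -0.1083  0.0466] [334. 185.]
handle_a 0.76 [0.4428 0.0639 0.0474] [310. 235.]
handle_a 0.55 [ 0.4366 -0.2578  0.0523] [354. 151.]
tray 0.8 [0.5521 0.2454 0.0036] [218. 300.]
tube_rack 0.62 [ 0.7603 -0.096  -0.001 ] [212. 172.]
tube_rack 0.15 [ 0.5307  0.0034 -0.0012] [280. 221.]
pipette_pot 0.96 [ 0.7557  0.0626 -0.003 ] [180. 211.]
specimen_jar 0.96 [0.736  0.179  0.0002] [157. 246.]
```

View pics/top0.png

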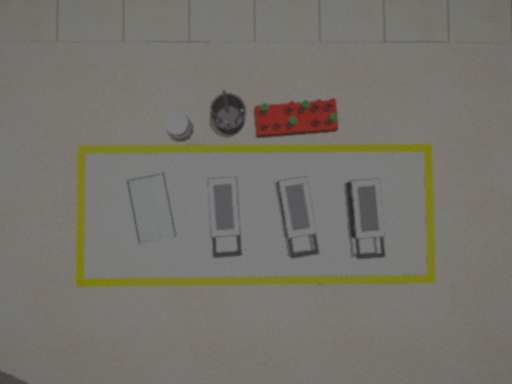

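View pics/side0.png

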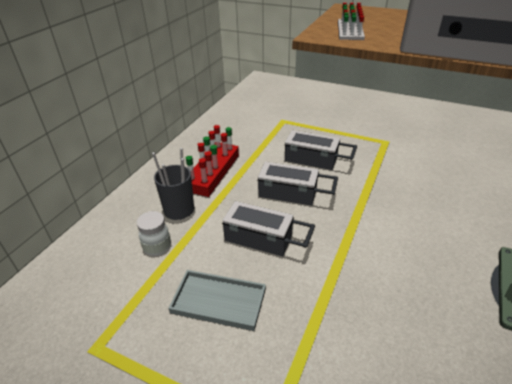

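The top view shows three cases near columns 224, 295 and 366 (row ~207), with handles facing the robot. The tray is at (152,207), turned about 0.19 rad. I'll fit the poses next.

```bash
cat >> h.py <<'E'
from scipy.optimize import minimize
def box(l,wd,z0,z1): return np.array([[x,y,z] for x in(-l/2,l/2) for y in(-wd/2,wd/2) for z in(z0,z1)])
def place(pts,x,y,a,z=.003):
    c,s=np.cos(a),np.sin(a); return pts@np.array([[c,s,0],[-s,c,0],[0,0,1]])+[x,y,z]
HANDLE=np.array([[x,y,z] for x in(-.112,-.065) for y in(-.029,.029) for z in(.04,.05)])
def render(p,parts,v):
    m=np.zeros((384*4,512*4),np.uint8)
    for P in parts:
        u=np.array([px(p,X) for X in place(P,*v)])*4+1.5
        cv2.fillConvexPoly(m,cv2.convexHull(u.round().astype(np.int32)),255)
    return cv2.resize(m,(512,384),interpolation=cv2.INTER_AREA)/255.
def hull(m):
    m=m.astype(np.uint8); c=max(cv2.findContours(m,0,2)[0],key=len)
    o=np.zeros_like(m); cv2.fillConvexPoly(o,cv2.convexHull(c),1); return o*1.
def fit(pm,parts,v0):
    def cost(v): return sum(np.abs(hull(render(p,parts,v)>.5)*0+render(p,parts,v)-m).sum()/m.sum() for p,m in pm)
    best=None
    for a in(-.15,0,.15):
        s=np.array([[v0[0],v0[1],a]]*4)+np.array([[0,0,0],[.008,0,0],[0,.008,0],[0,0,.1]])
        r=minimize(cost,s[0],method="Nelder-Mead",options=dict(initial_simplex=s,xatol=2e-4,fatol=1e-4))
        if best is None or r.fun<best.fun: best=r
    return best
E
python3 - <<'E'
from h import *
np.set_printoptions(precision=4,suppress=True)
ps={n:arm.snapshot(n) for n in("top","side")}
C=[[.55,.075],[.549,-.093],[.542,-.251]]
ms={n:{q:arm.masks_of(p,q) for q in("case_a","handle_a","tray")} for n,p in ps.items()}
def pick(n,q,X):
    u=px(ps[n],X); b=None
    for d in ms[n][q]:
        c=np.argwhere(d["mask"]).mean(0)[::-1]; e=np.linalg.norm(c-u)
        if d["score"]>.3 and e<20 and (b is None or e<b[0]): b=(e,d["mask"])
    return None if b is None else b[1]
B=[box(.13,.064,0,.06)]
for i,c in enumerate(C):
    mk={n:pick(n,"case_a",c+[.04]) for n in ps}
    print(i,{n:None if m is None else (m.sum(),round(render(ps[n],B,(*c,0)).sum()),round(render(ps[n],B+[HANDLE],(*c,0)).sum())) for n,m in mk.items()})
    for nm,parts in(("box",B),("box+h",B+[HANDLE])):
      for sel in(("top",),("top","side")):
        pm=[(ps[n],(hull(mk[n]) if nm!="box" else mk[n]*1.)) for n in sel if mk[n] is not None]
        if pm: r=fit(pm,parts,c); print(nm,sel,r.x,round(r.fun,3))
T=[box(.154,.088,0,.016)]
for sel in(("top",),("side",),("top","side")):
    pm=[(ps[n],m*1.) for n in sel if (m:=pick(n,"tray",[.552,.245,.01])) is not None]
    if pm: r=fit(pm,T,[.552,.245]); print("tray",sel,r.x,round(r.fun,3))
E
```

```text
0 {'top': (np.int64(2057), 1736, 2290), 'side': None}
box ('top',) [0.5507 0.0754 0.0531] 0.165
box ('top', 'side') [0.5507 0.0754 0.0531] 0.165
box+h ('top',) [0.5512 0.0754 0.0714] 0.088
box+h ('top', 'side') [0.5512 0.0754 0.0714] 0.088
1 {'top': (np.int64(2058), 1796, 2346), 'side': (np.int64(2341), 2184, 2533)}
box ('top',) [ 0.5488 -0.0895  0.163 ] 0.158
box ('top', 'side') [ 0.5489 -0.09    0.1606] 0.296
box+h ('top',) [ 0.5494 -0.089   0.157 ] 0.064
box+h ('top', 'side') [ 0.5488 -0.0898  0.1627] 0.16
2 {'top': (np.int64(2274), 2003, 2562), 'side': (np.int64(1710), 1741, 2014)}
box ('top',) [ 0.5447 -0.2469  0.0691] 0.143
box ('top', 'side') [ 0.5434 -0.2476  0.0632] 0.304
box+h ('top',) [ 0.5453 -0.2468  0.0661] 0.061
box+h ('top', 'side') [ 0.5449 -0.2483  0.0781] 0.195
tray ('top',) [0.5511 0.2477 0.1964] 0.031
tray ('side',) [0.5515 0.2442 0.1937] 0.022
tray ('top', 'side') [0.5509 0.2457 0.1934] 0.089
```

```bash
cat >> h.py <<'E'
from scipy.spatial.transform import Rotation as Rn
def plan(x,y,z,yaw,flip=None):
    """pointing down, tool x at world yaw (or yaw+pi, the nearer)"""
    s=arm.state(); R0=Rn.from_rotvec(s["tcp_rot"]); out=[]
    for k in(0,np.pi):
        a=yaw+k; X=np.array([np.cos(a),np.sin(a),0]); Z=np.array([0,0,-1.])
        R=Rn.from_matrix(np.c_[X,np.cross(Z,X),Z]); out.append((R0.inv()*R).as_rotvec())
    out.sort(key=np.linalg.norm)
    sh=R0.inv().apply(np.array([x,y,z])-s["tcp_pos"])*100
    print("t",round(s["t"],2),"shift cm",sh.round(2),"turn",out[0].round(3),"alt",out[1].round(3),"J",s["joints"].round(2),"F",s["wrist_force"].round(2),"w",round(s["grip_width"],3))
E
python3 - <<'E'
from h import *
s=arm.state();print(Rn.from_rotvec(s["tcp_rot"]).as_matrix().round(3))
plan(.444,.068,.13,.065)
E
```

```text
[[ 0.232  0.973 -0.   ]
 [ 0.973 -0.232  0.   ]
 [ 0.    -0.    -1.   ]]
t 1.2 shift cm [-40.6   41.62   9.24] turn [-0.    -0.     1.272] alt [ 0.   -0.   -1.87] J [ 1.19  0.21  1.54  0.    1.39 -0.15] F [ 0.44  0.35 -0.01] w 1.002
```

Call:
{"op": "jog_arm", "data": {
  "targets": [
    [-40.6, 41.6, 5, 0, 0, 1.272, 0.57],
    [-40.6, 41.6, 5, 0, 0, 1.272, 0.57],
    [-40.6, 41.6, 5, 0, 0, 1.272, 0.57],
    [-40.6, 41.6, 5, 0, 0, 1.272, 0.57],
    [-40.6, 41.6, 5, 0, 0, 1.272, 0.57],
    [-40.6, 41.6, 5, 0, 0, 1.272, 0.57],
    [-40.6, 41.6, 5, 0, 0, 1.272, 0.57],
    [-40.6, 41.6, 9, 0, 0, 1.272, 0.57],
    [-40.6, 41.6, 9, 0, 0, 1.272, 0.57],
    [-40.6, 41.6, 9, 0, 0, 1.272, 0.57],
    [-40.6, 41.6, 9, 0, 0, 1.272, 0.57],
    [-40.6, 41.6, 9, 0, 0, 1.272, 0.57]
  ],
  "force": 15
}}

```text
t: 2.4
tcp_pos: [0.445, 0.0656, 0.1322]
tcp_rot: [3.14, 0.1, 0.001]
wrist_force: [0.9, 0.4, 0.3]
grip_width: 0.432
```

```bash
python3 - <<'E'
from h import *
plan(.444,.068,.046,.065)
p=arm.snapshot("top")
for d in arm.mark_of(p,"handle_a")[:3]: print(d["score"],w(p,d["at"]).round(4))
E
```

```text
t 2.4 shift cm [-0.09 -0.25  8.62] turn [ 0.    -0.001 -0.002] alt [-1.00e-03 -0.00e+00  3.14e+00] J [-0.05  0.04  1.93 -0.    1.17 -0.11] F [0.92 0.43 0.33] w 0.432
0.92 [ 0.4357 -0.2542  0.0462]
0.79 [ 0.4444 -0.104   0.0442]
```

Call:
{"op": "jog_arm", "data": {
  "targets": [
    [-0.1, -0.2, 4, 0, 0, 0, 0.57],
    [-0.1, -0.2, 6, 0, 0, 0, 0.57],
    [-0.1, -0.2, 7.5, 0, 0, 0, 0.57],
    [-0.1, -0.2, 8.6, 0, 0, 0, 0.57],
    [-0.1, -0.2, 8.6, 0, 0, 0, 0.57],
    [-0.1, -0.2, 8.6, 0, 0, 0, 0.57],
    [-0.1, -0.2, 8.6, 0, 0, 0, 1],
    [-0.1, -0.2, 8.6, 0, 0, 0, 1],
    [-0.1, -0.2, 8.6, 0, 0, 0, 1],
    [-0.1, -0.2, 8.6, 0, 0, 0, 1],
    [-0.1, -0.2, 8.6, 0, 0, 0, 1],
    [-0.1, -0.2, 8.6, 0, 0, 0, 1]
  ],
  "force": 12
}}

```text
t: 3.7
tcp_pos: [0.4434, 0.0699, 0.0469]
tcp_rot: [3.14, 0.102, 0.002]
wrist_force: [0.6, 0.8, 2.1]
grip_width: 0.099
```

```bash
python3 - <<'E'
from h import *
plan(.444,.068,.046,.065); p=arm.snapshot("side"); save(p,"side1")
E
```

```text
t 3.7 shift cm [0.05 0.2  0.09] turn [ 0.    -0.001 -0.   ] alt [-2.000e-03 -0.000e+00  3.141e+00] J [-0.04  0.18  1.99  0.    0.97 -0.1 ] F [0.58 0.81 2.14] w 0.099
```

View pics/side1.png

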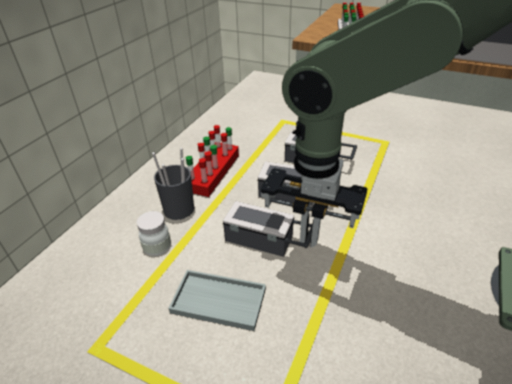

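The handle is gripped: opening is about 9 mm and the fingers straddle the bar near (308,222). Now I'll raise it a little.

Call:
{"op": "jog_arm", "data": {
  "targets": [
    [0, 0, -0.2, 0, 0, 0, 1],
    [0, 0, -0.4, 0, 0, 0, 1],
    [0, 0, -0.6, 0, 0, 0, 1],
    [0, 0, -0.6, 0, 0, 0, 1],
    [0, 0, -0.6, 0, 0, 0, 1],
    [0, 0, -0.6, 0, 0, 0, 1],
    [0, 0, -0.6, 0, 0, 0, 1],
    [0, 0, -0.6, 0, 0, 0, 1]
  ]
}}

```text
t: 4.55
tcp_pos: [0.4423, 0.07, 0.0522]
tcp_rot: [-3.14, -0.102, 0.001]
wrist_force: [-1.4, -0.6, -0.6]
grip_width: 0.1
```

```bash
python3 - <<'E'
from h import *
for i in range(3):
    arm.snapshot("side"); plan(.444,.068,.046,.065); print(arm.state()["torque"].round(2))
E
```

```text
t 4.6 shift cm [0.15 0.21 0.63] turn [-0.     0.001  0.   ] alt [-1.000e-03 -0.000e+00 -3.142e+00] J [-0.04  0.17  1.99 -0.    0.99 -0.1 ] F [-0.52  0.58 -1.32] w 0.107
[-0.09  0.22  0.01]
t 4.65 shift cm [0.14 0.21 0.63] turn [-0.     0.001  0.   ] alt [-1.000e-03 -0.000e+00 -3.142e+00] J [-0.04  0.17  1.99  0.    0.99 -0.1 ] F [ 0.02 -0.25 -1.11] w 0.098
[-0.13  0.29 -0.02]
t 4.7 shift cm [0.13 0.2  0.64] turn [-0.  0.  0.] alt [-1.000e-03 -0.000e+00 -3.142e+00] J [-0.04  0.17  1.99 -0.    0.99 -0.1 ] F [-1.15 -0.32 -1.21] w 0.099
[-0.12  0.33 -0.05]
```

About −1.3 N relative to baseline, so this one is light. Lower it, release, and go on to the middle case.

Call:
{"op": "jog_arm", "data": {
  "targets": [
    [0, 0, 0.2, 0, 0, 0, 1],
    [0, 0, 0.4, 0, 0, 0, 1],
    [0, 0, 0.6, 0, 0, 0, 1],
    [0, 0, 0.6, 0, 0, 0, 0.57],
    [0, 0, 0.6, 0, 0, 0, 0.57],
    [0, 0, 0.6, 0, 0, 0, 0.57],
    [0, 0, 0.6, 0, 0, 0, 0.57],
    [0, 0, -3, 0, 0, 0, 0.57],
    [0, 0, -6, 0, 0, 0, 0.57],
    [0, 0, -8, 0, 0, 0, 0.57],
    [0, 0, -8, 0, 0, 0, 0.57]
  ]
}}

```text
t: 5.8
tcp_pos: [0.4457, 0.0699, 0.1357]
tcp_rot: [3.139, 0.102, 0.012]
wrist_force: [0.3, 0.5, -0.2]
grip_width: 0.428
```

```bash
python3 - <<'E'
from h import *
plan(.443,-.106,.13,.16)
E
```

```text
t 5.8 shift cm [-1.42 17.53  0.57] turn [ 0.001 -0.008 -0.095] alt [-1.200e-02 -2.000e-03  3.047e+00] J [-0.04  0.03  1.93  0.    1.17 -0.1 ] F [ 0.3   0.48 -0.18] w 0.428
```

Call:
{"op": "jog_arm", "data": {
  "targets": [
    [-1.4, 17.5, 0.5, 0, 0, -0.095, 0.57],
    [-1.4, 17.5, 0.5, 0, 0, -0.095, 0.57],
    [-1.4, 17.5, 0.5, 0, 0, -0.095, 0.57],
    [-1.4, 17.5, 0.5, 0, 0, -0.095, 0.57],
    [-1.4, 17.5, 0.5, 0, 0, -0.095, 0.57],
    [-1.4, 17.5, 0.5, 0, 0, -0.095, 0.57],
    [-1.4, 17.5, 0.5, 0, 0, -0.095, 0.57],
    [-1.4, 17.5, 0.5, 0, 0, -0.095, 0.57]
  ]
}}

```text
t: 6.6
tcp_pos: [0.4398, -0.1042, 0.127]
tcp_rot: [-3.131, -0.254, 0.001]
wrist_force: [0.1, 0.7, -0.3]
grip_width: 0.429
```

```bash
python3 - <<'E'
from h import *
plan(.443,-.106,.046,.16)
E
```

```text
t 6.6 shift cm [0.29 0.23 8.1 ] turn [-0.001  0.001  0.002] alt [-1.00e-03 -1.00e-03 -3.14e+00] J [-0.42  0.05  1.93  0.    1.16 -0.59] F [ 0.07  0.66 -0.26] w 0.429
```

Call:
{"op": "jog_arm", "data": {
  "targets": [
    [0.3, 0.2, 3, 0, 0, 0, 0.57],
    [0.3, 0.2, 6, 0, 0, 0, 0.57],
    [0.3, 0.2, 7.2, 0, 0, 0, 0.57],
    [0.3, 0.2, 8.1, 0, 0, 0, 0.57],
    [0.3, 0.2, 8.1, 0, 0, 0, 0.57],
    [0.3, 0.2, 8.1, 0, 0, 0, 0.57],
    [0.3, 0.2, 8.1, 0, 0, 0, 1],
    [0.3, 0.2, 8.1, 0, 0, 0, 1],
    [0.3, 0.2, 8.1, 0, 0, 0, 1],
    [0.3, 0.2, 8.1, 0, 0, 0, 1],
    [0.3, 0.2, 8.1, 0, 0, 0, 1],
    [0.3, 0.2, 8.1, 0, 0, 0, 1]
  ]
}}

```text
t: 7.8
tcp_pos: [0.4441, -0.1073, 0.0468]
tcp_rot: [3.131, 0.251, 0.002]
wrist_force: [1.5, 0.3, 0.9]
grip_width: 0.101
```

Call:
{"op": "jog_arm", "data": {
  "targets": [
    [0, 0, -0.2, 0, 0, 0, 1],
    [0, 0, -0.4, 0, 0, 0, 1],
    [0, 0, -0.6, 0, 0, 0, 1],
    [0, 0, -0.6, 0, 0, 0, 1],
    [0, 0, -0.6, 0, 0, 0, 1],
    [0, 0, -0.6, 0, 0, 0, 1],
    [0, 0, -0.6, 0, 0, 0, 1],
    [0, 0, -0.6, 0, 0, 0, 1]
  ]
}}

```text
t: 8.6
tcp_pos: [0.4431, -0.107, 0.0523]
tcp_rot: [-3.131, -0.251, 0.001]
wrist_force: [1.3, 0.1, -4.5]
grip_width: 0.102
```

```bash
python3 - <<'E'
from h import *
for i in range(3):
    p=arm.snapshot("side"); plan(.443,-.106,.046,.16); print(arm.state()["torque"].round(2))
E
```

```text
t 8.65 shift cm [ 0.01 -0.1   0.63] turn [-0.     0.001  0.   ] alt [-1.000e-03 -0.000e+00 -3.141e+00] J [-0.43  0.18  1.97 -0.    0.99 -0.59] F [ 2.11 -0.04 -3.06] w 0.099
[-0.06 -0.19 -0.04]
t 8.7 shift cm [ 0.   -0.1   0.63] turn [-0.     0.001 -0.   ] alt [1.000e-03 0.000e+00 3.142e+00] J [-0.43  0.18  1.97 -0.    0.99 -0.59] F [ 2.51  0.13 -3.3 ] w 0.101
[-0.03 -0.18 -0.02]
t 8.75 shift cm [ 0.   -0.1   0.63] turn [-0.     0.001  0.   ] alt [-1.000e-03 -0.000e+00 -3.142e+00] J [-0.43  0.18  1.97 -0.    0.99 -0.59] F [ 1.97  0.05 -4.12] w 0.103
[-0.04 -0.17 -0.03]
```

About −3.7 N, so the middle case is the heavy one. Lower it and release; next I'll grip its body across the middle.

Call:
{"op": "jog_arm", "data": {
  "targets": [
    [0, 0, 0.2, 0, 0, 0, 1],
    [0, 0, 0.4, 0, 0, 0, 1],
    [0, 0, 0.6, 0, 0, 0, 1],
    [0, 0, 0.6, 0, 0, 0, 0.57],
    [0, 0, 0.6, 0, 0, 0, 0.57],
    [0, 0, 0.6, 0, 0, 0, 0.57],
    [0, 0, 0.6, 0, 0, 0, 0.57],
    [0, 0, -3, 0, 0, 0, 0.57],
    [0, 0, -7, 0, 0, 0, 0.57],
    [0, 0, -11, 0, 0, 0, 0.57],
    [-6, 0, -12, 0, 0, 0, 0.57],
    [-6, 0, -12, 0, 0, 0, 0.57]
  ]
}}

```text
t: 9.95
tcp_pos: [0.3826, -0.1169, 0.1739]
tcp_rot: [3.13, 0.25, 0.002]
wrist_force: [0.3, 0.7, -0.9]
grip_width: 0.435
```

```bash
python3 - <<'E'
from h import *
np.set_printoptions(precision=4,suppress=True)
for n in("top","side"):
    p=arm.snapshot(n); save(p,n+"2")
    for q in("case_a","handle_a"):
        for d in arm.mark_of(p,q)[:3]: print(n,q,round(d["score"],2),w(p,d["at"]))
    for d in arm.masks_of(p,"case_a"):
        c=np.argwhere(d["mask"]).mean(0)[::-1]
        if d["score"]>.3 and np.linalg.norm(c-px(p,[.549,-.09,.04]))<20:
            r=fit([(p,d["mask"]*1.)],[box(.13,.064,0,.06)],[.549,-.09]); print("box",n,r.x,r.fun)
            r=fit([(p,hull(d["mask"]))],[box(.13,.064,0,.06),HANDLE],[.549,-.09]); print("box+h",n,r.x,r.fun)
plan(.548,-.090,.13,.16+np.pi/2)
E
```

```text
top case_a 0.92 [ 0.5402 -0.2512 -0.0002]
top case_a 0.78 [ 0.5462 -0.0891  0.0002]
top case_a 0.73 [0.5465 0.076  0.0063]
top handle_a 0.94 [ 0.4349 -0.2575  0.0472]
top handle_a 0.9 [0.4417 0.0674 0.0498]
box top [ 0.5469 -0.089   0.1547] 0.11941473559120619
box+h top [ 0.5478 -0.0886  0.1447] 0.06386867461761336
side case_a 0.74 [0.5505 0.0741 0.0012]
side case_a 0.72 [ 0.5477 -0.0937  0.0057]
side case_a 0.71 [ 0.5456 -0.2519  0.0064]
side handle_a 0.98 [ 0.4388 -0.26    0.0494]
side handle_a 0.86 [0.4432 0.0669 0.0482]
side handle_a 0.71 [ 0.4429 -0.1031  0.0508]
box side [ 0.5474 -0.0935  0.16  ] 0.12981436560878645
box+h side [ 0.547  -0.0935  0.1539] 0.0787193401345778
t 10.35 shift cm [16.56  0.01  4.17] turn [-0.001 -0.    -1.57 ] alt [-0.     0.001  1.571] J [-0.51 -0.12  2.    0.    1.27 -0.67] F [ 0.42  0.   -0.32] w 0.429
```

View pics/top2.png

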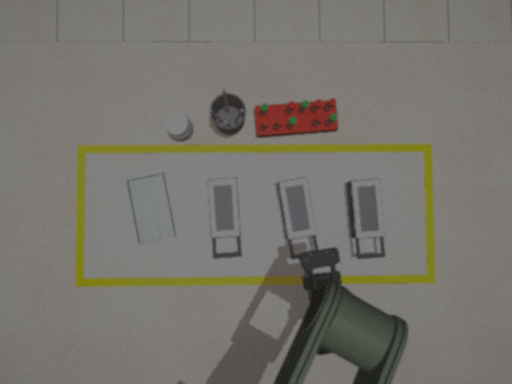

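The case is at about (0.547, −0.091) with yaw 0.156, and nothing has been displaced. Move over it, turning +1.57 to stay mid-range on joint 6.

Call:
{"op": "jog_arm", "data": {
  "targets": [
    [16.5, 0, 2, 0, 0, 1.575, 0],
    [16.5, 0, 2, 0, 0, 1.575, 0],
    [16.5, 0, 2, 0, 0, 1.575, 0],
    [16.5, 0, 2, 0, 0, 1.575, 0],
    [16.5, 0, 2, 0, 0, 1.575, 0],
    [16.5, 0, 2, 0, 0, 1.575, 0],
    [16.5, 0, 2, 0, 0, 1.575, 0],
    [16.5, 0, 2, 0, 0, 1.575, 0],
    [16.5, 0, 2, 0, 0, 1.575, 0],
    [16.5, 0, 2, 0, 0, 1.575, 0],
    [16.5, 0, 2, 0, 0, 1.575, 0],
    [16.5, 0, 2, 0, 0, 1.575, 0]
  ]
}}

```text
t: 11.55
tcp_pos: [0.5473, -0.09, 0.1515]
tcp_rot: [2.388, -2.041, -0.002]
wrist_force: [0.6, 0.2, 0.3]
grip_width: 0.999
```

```bash
python3 - <<'E'
from h import *
plan(.547,-.091,.043,.156-np.pi/2)
E
```

```text
t 11.55 shift cm [ 0.1   0.03 10.85] turn [0.001 0.001 0.001] alt [-1.000e-03  2.000e-03 -3.141e+00] J [-0.32  0.23  1.66  0.    1.25  1.1 ] F [0.62 0.21 0.32] w 0.999
```

Call:
{"op": "jog_arm", "data": {
  "targets": [
    [0.1, 0, 4, 0, 0, 0, 0],
    [0.1, 0, 7, 0, 0, 0, 0],
    [0.1, 0, 9.5, 0, 0, 0, 0],
    [0.1, 0, 10.8, 0, 0, 0, 0],
    [0.1, 0, 10.8, 0, 0, 0, 0],
    [0.1, 0, 10.8, 0, 0, 0, 0],
    [0.1, 0, 10.8, 0, 0, 0, 1],
    [0.1, 0, 10.8, 0, 0, 0, 1],
    [0.1, 0, 10.8, 0, 0, 0, 1],
    [0.1, 0, 10.8, 0, 0, 0, 1],
    [0.1, 0, 10.8, 0, 0, 0, 1],
    [0.1, 0, 10.8, 0, 0, 0, 1]
  ],
  "force": 50
}}

```text
t: 12.75
tcp_pos: [0.5475, -0.0908, 0.0451]
tcp_rot: [-2.386, 2.041, 0.0]
wrist_force: [-0.9, 3.3, 4.8]
grip_width: 0.68
```

```bash
python3 - <<'E'
from h import *
p=arm.snapshot("side"); save(p,"side3"); plan(.547,-.091,.043,.156-np.pi/2)
E
```

```text
t 12.8 shift cm [0.01 0.06 0.21] turn [-0.001  0.001 -0.001] alt [1.000e-03 1.000e-03 3.141e+00] J [-0.32  0.38  1.73  0.    1.03  1.09] F [-1.22  3.28  5.63] w 0.675
```

View pics/side3.png

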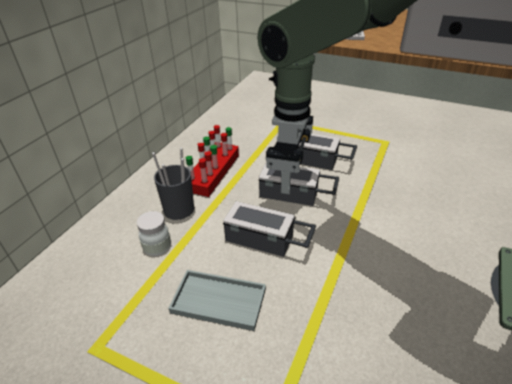

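The pads hold the body (width ~63.5 mm). Lift a small amount and check the weight before going higher.

Call:
{"op": "jog_arm", "data": {
  "targets": [
    [0, 0, -0.4, 0, 0, 0, 1],
    [0, 0, -0.8, 0, 0, 0, 1],
    [0, 0, -1.2, 0, 0, 0, 1],
    [0, 0, -1.2, 0, 0, 0, 1],
    [0, 0, -1.2, 0, 0, 0, 1],
    [0, 0, -1.2, 0, 0, 0, 1]
  ]
}}

```text
t: 13.4
tcp_pos: [0.5469, -0.0913, 0.056]
tcp_rot: [2.387, -2.042, -0.001]
wrist_force: [0.1, -0.3, -8.7]
grip_width: 0.677
```

```bash
python3 - <<'E'
from h import *
p=arm.snapshot("side"); save(p,"side4"); plan(.547,-.091,.043,.156-np.pi/2); print(arm.state()["torque"].round(2))
cv2.imwrite("pics/c4.png",cv2.resize(p["img"][130:260,200:400,::-1],None,fx=3,fy=3))
E
```

```text
t 13.45 shift cm [-0.03 -0.02  1.31] turn [ 0.001  0.    -0.   ] alt [ 0.000e+00 -1.000e-03  3.141e+00] J [-0.32  0.36  1.73 -0.    1.06  1.09] F [ 0.43 -0.07 -8.38] w 0.679
[-0.02  0.14  0.03]
```

View pics/c4.png

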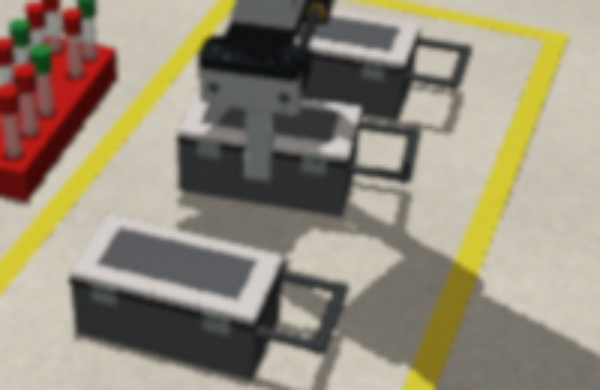

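The crop shows the case level and clear of the board, and Fz is −8.5 N, which matches the heavy weight. Raise it and carry.

Call:
{"op": "jog_arm", "data": {
  "targets": [
    [0, 0, -2, 0, 0, 0, 1],
    [0, 0, -4, 0, 0, 0, 1],
    [0, 0, -6, 0, 0, 0, 1],
    [0, 0, -8, 0, 0, 0, 1],
    [0, 0, -10, 0, 0, 0, 1],
    [0, 0, -10, 0, 0, 0, 1],
    [0, 0, -10, 0, 0, 0, 1]
  ]
}}

```text
t: 14.15
tcp_pos: [0.5472, -0.0913, 0.1563]
tcp_rot: [-2.387, 2.042, -0.001]
wrist_force: [-1.0, 0.1, -8.4]
grip_width: 0.678
```

```bash
python3 - <<'E'
from h import *
plan(.551,.246,.155,.194-np.pi/2)
E
```

```text
t 14.15 shift cm [-33.27  -5.61   0.12] turn [-0.    -0.    -0.038] alt [-0.000e+00  1.000e-03  3.103e+00] J [-0.32  0.23  1.66 -0.    1.25  1.09] F [-0.99  0.05 -8.4 ] w 0.678
```

Move gently, easing in and out.

Call:
{"op": "jog_arm", "data": {
  "targets": [
    [-1, -0.2, 0, 0, 0, 0, 1],
    [-3, -0.5, 0, 0, 0, 0, 1],
    [-6, -1, 0, 0, 0, 0, 1],
    [-9.5, -1.6, 0, 0, 0, -0.01, 1],
    [-13, -2.2, 0, 0, 0, -0.02, 1],
    [-16.5, -2.8, 0, 0, 0, -0.02, 1],
    [-20, -3.4, 0, 0, 0, -0.03, 1],
    [-23.5, -4, 0, 0, 0, -0.038, 1],
    [-27, -4.6, 0, 0, 0, -0.038, 1],
    [-30, -5.1, 0, 0, 0, -0.038, 1],
    [-32, -5.4, 0, 0, 0, -0.038, 1],
    [-33.3, -5.6, 0, 0, 0, -0.038, 1]
  ]
}}

```text
t: 15.35
tcp_pos: [0.5489, 0.2485, 0.1543]
tcp_rot: [2.426, -1.992, -0.004]
wrist_force: [-0.8, 0.2, -8.0]
grip_width: 0.681
```

Call:
{"op": "jog_arm", "data": {
  "targets": [
    [0, 0, 1, 0, 0, 0, 1],
    [0, 0, 2, 0, 0, 0, 1],
    [0, 0, 3.5, 0, 0, 0, 1],
    [0, 0, 5, 0, 0, 0, 1],
    [0, 0, 6, 0, 0, 0, 1],
    [0, 0, 6.5, 0, 0, 0, 1],
    [0, 0, 6.5, 0, 0, 0, 1],
    [0, 0, 6.5, 0, 0, 0, 1]
  ]
}}

```text
t: 16.15
tcp_pos: [0.5514, 0.2463, 0.0918]
tcp_rot: [-2.425, 1.996, -0.001]
wrist_force: [0.5, -1.0, -7.9]
grip_width: 0.677
```

```bash
python3 - <<'E'
from h import *
np.set_printoptions(precision=4,suppress=True)
plan(.551,.246,.049,.194-np.pi/2)
p=arm.snapshot("side"); save(p,"side5")
for q in("case_a","tray","handle_a"):
    for d in arm.mark_of(p,q)[:3]: print(q,round(d["score"],2),w(p,d["at"]))
cv2.imwrite("pics/c5.png",cv2.resize(p["img"][200:350,140:340,::-1],None,fx=3,fy=3))
E
```

```text
t 16.15 shift cm [0.02 0.05 4.28] turn [-0.001  0.    -0.   ] alt [0.    0.001 3.141] J [ 0.28  0.4   1.58 -0.    1.16  1.65] F [ 0.55 -1.02 -7.94] w 0.677
case_a 0.81 [0.5544 0.2428 0.051 ]
case_a 0.62 [ 0.5463 -0.2531  0.0032]
case_a 0.59 [0.551  0.072  0.0035]
tray 0.97 [0.5511 0.2468 0.0044]
tray 0.37 [ 0.7552  0.0644 -0.0021]
tray 0.35 [0.7374 0.1792 0.0018]
handle_a 0.94 [ 0.4377 -0.2583  0.0533]
handle_a 0.87 [0.4413 0.0665 0.0494]
handle_a 0.56 [0.445  0.2292 0.0944]
```

View pics/c5.png

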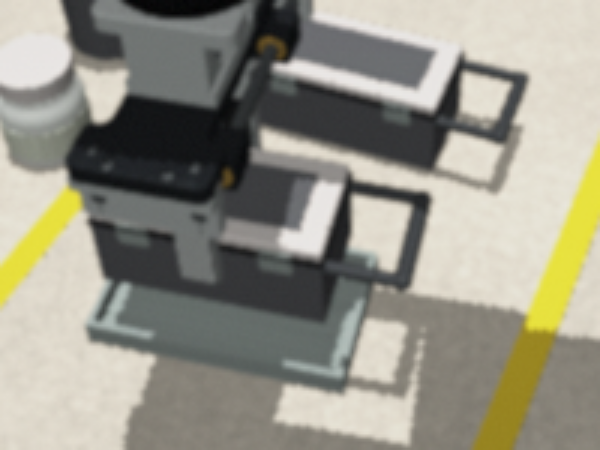

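The case is level over the tray and aligned with it, so I'll lower it slowly.

Call:
{"op": "jog_arm", "data": {
  "targets": [
    [0, 0, 0.6, 0, 0, 0, 1],
    [0, 0, 1.4, 0, 0, 0, 1],
    [0, 0, 2.2, 0, 0, 0, 1],
    [0, 0, 2.9, 0, 0, 0, 1],
    [0, 0, 3.4, 0, 0, 0, 1],
    [0, 0, 3.7, 0, 0, 0, 1],
    [0, 0, 3.9, 0, 0, 0, 1],
    [0, 0, 4.0, 0, 0, 0, 1],
    [0, 0, 4.1, 0, 0, 0, 1],
    [0, 0, 4.1, 0, 0, 0, 1],
    [0, 0, 4.1, 0, 0, 0, 1]
  ]
}}

```text
t: 17.45
tcp_pos: [0.5511, 0.2464, 0.0507]
tcp_rot: [-2.426, 1.996, -0.0]
wrist_force: [0.1, 0.1, -8.8]
grip_width: 0.675
```

Call:
{"op": "jog_arm", "data": {
  "targets": [
    [0, 0, 0.1, 0, 0, 0, 1],
    [0, 0, 0.15, 0, 0, 0, 1],
    [0, 0, 0.2, 0, 0, 0, 1],
    [0, 0, 0.2, 0, 0, 0, 1],
    [0, 0, 0.2, 0, 0, 0, 1],
    [0, 0, 0.2, 0, 0, 0, 1]
  ]
}}

```text
t: 18.05
tcp_pos: [0.551, 0.2463, 0.0492]
tcp_rot: [-2.426, 1.996, -0.0]
wrist_force: [-3.5, -0.6, 0.6]
grip_width: 0.674
```

Weight is transferred (Fz +0.6 at the expected height). Release, retract, and check.

Call:
{"op": "jog_arm", "data": {
  "targets": [
    [0, 0, 0, 0, 0, 0, 0.25],
    [0, 0, 0, 0, 0, 0, 0.1],
    [0, 0, 0, 0, 0, 0, 0.1],
    [0, 0, 0, 0, 0, 0, 0.1],
    [0, 0, 0, 0, 0, 0, 0.1],
    [0, 0, -2, 0, 0, 0, 0.1],
    [0, 0, -5, 0, 0, 0, 0.1],
    [0, 0, -9, 0, 0, 0, 0.1],
    [0, 0, -13, 0, 0, 0, 0.1],
    [0, 0, -17, 0, 0, 0, 0.1],
    [0, 0, -20, 0, 0, 0, 0.1],
    [0, 0, -20, 0, 0, 0, 0.1]
  ]
}}

```text
t: 19.25
tcp_pos: [0.5542, 0.2474, 0.255]
tcp_rot: [-2.418, 1.99, -0.011]
wrist_force: [-0.2, -0.6, 0.0]
grip_width: 0.902
```

```bash
python3 - <<'E'
from h import *
np.set_printoptions(precision=4,suppress=True)
plan(.551,.246,.049,.194-np.pi/2)
for n in("side","top"):
    p=arm.snapshot(n); save(p,n+"6")
    for q in("case_a","tray","tube_rack","pipette_pot","specimen_jar"):
        for d in arm.mark_of(p,q)[:3]:
            if d["score"]>.5: print(n,q,round(d["score"],2),w(p,d["at"]))
E
```

```text
t 19.25 shift cm [ 0.09  0.59 20.6 ] turn [-0.012  0.001 -0.   ] alt [0.002 0.019 3.141] J [0.28 0.24 1.43 0.   1.46 1.65] F [-0.2  -0.59  0.01] w 0.902
side case_a 0.86 [0.5494 0.0765 0.0006]
side case_a 0.71 [0.5484 0.2438 0.01  ]
side case_a 0.63 [ 0.5439 -0.2523  0.0034]
side tray 0.84 [0.5522 0.2436 0.0045]
side tube_rack 0.95 [ 0.7591 -0.0954  0.    ]
side pipette_pot 0.66 [ 0.7576  0.0653 -0.0025]
side specimen_jar 0.82 [0.7381 0.1799 0.0003]
top case_a 0.91 [0.5477 0.076  0.006 ]
top case_a 0.64 [ 0.5451 -0.2468 -0.0001]
top case_a 0.56 [0.5499 0.244  0.0038]
top tray 0.64 [0.5526 0.2462 0.0047]
top tube_rack 0.81 [ 0.7601 -0.0938 -0.0019]
top pipette_pot 0.58 [0.7565 0.0612 0.0005]
top specimen_jar 0.59 [0.7343 0.1761 0.0022]
```

View pics/side6.png

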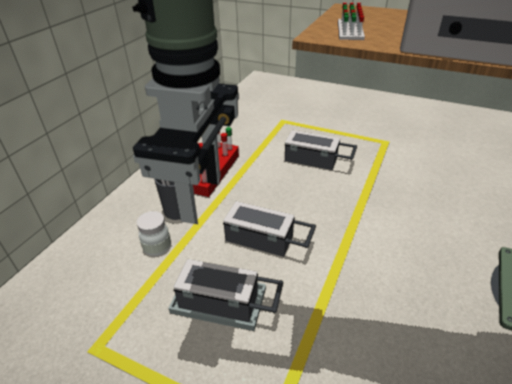

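The case sits flat inside the tray at around (218,293). The arm is clear of everything, and the light cases and bystanders are where they started.

```bash
python3 -c "
from plant import arm
print(arm.sign_off())"
```

```text
the job is handed in; nothing more can be done
None
```

The heavy case is in the tray and the job is handed in; no verdict was reported.

**Feeling the weight:** I raised two handles about 5 mm each. The case nearest the tray read about 1.3 N, so it is light. The middle one read about 3.7 N, so it is the heavy one, and I left the third untouched.

**Carrying:** I carried the heavy case gripped across its body, because the handle grip could not have held it level. Lifted whole it weighed about 8.5 N, which confirms it is the heavy one. I lowered it slowly until the tray took its weight, then let go and drew the arm up.

**Last checks:**
- **Heavy case:** the networks put it within about 4 mm of the tray's centre, and in the picture it looks flat inside the walls.
- **Everything else:** the light cases, rack, pot and jar were where they began, within measuring error of a few mm.
- **Arm:** it was clear of everything, with wrist force near 0 N. The clock read about 19 s of the 72 s allowed.

No check failed. The one small disagreement was the height of the placed case: 10 mm from the side camera against 4 mm from the top, with 7 mm expected. That is within the networks' error.

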